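# Hold the sprung case lid open at sixty degrees

### The job

I want to screw a stay to the lid of the plywood router-bit case, so hold it open for me: first pull the locking knob on the front of the case all the way out towards you while the lid is still shut, then take the lid by its bar handle and raise it to 60 degrees from closed. The lid springs shut by itself, so finish with the gripper still holding it, motionless at 60 degrees (do not put it down or let go), and leave the other things on the bench where they lie.

Things in the scene. Friction and masses are not known exactly. Their poses are not given: they have to be found in the camera images.
- case: Plywood case with steel corners, fixed to the bench, place and yaw vary: 130 deep (x) x 180 wide (y) x 70 mm high without the lid (lid top at 83 mm). Origin: centre of its underside; x points from its front (robot side, -x) to the hinge side at the back, z up. A steel lock bracket and barrel stand 27 mm out from the middle of the front face, 36 mm wide, 37 to 71 mm above the bench.
- plunger_knob (a point): Middle of the black round locking knob in front of the case: 26 mm across, 24 mm long, axis level along the case's x. Pushed in, it is 106.5 mm in front of the case's origin (41.5 mm from the front face), 54 mm above the bench. Free beside and below: can be gripped from above across its sides (along the case's y). Moves with the knob; axes are the case's.
- plunger (a joint): Slide of the knob and its pin, m: 0 = in (the pin passes through the steel tongue hanging from the lid's front edge and locks the lid shut), 0.016 = all the way out at its stop, lid free. Grows along the case's -x (out of the front). Stiff detent: takes about 5 N to move, stays where it is left. Starts at 0 to 2 mm.
- lid (a joint): Hinge of the lid, rad: 0 = shut, grows as the front edge rises (turns about the case's +y), stop at 1.75. Weight and a spring always close it: about 3 N at the bar handle, along its path about the hinge, holds it. Lid: plywood, 134 x 184 x 12 mm, 0.3 to 0.45 kg.
- lid_hinge (a point): Middle of the lid's hinge line, which runs along the case's y at the top of its back wall: 65 mm behind the case's origin (case +x) and 71 mm above the bench. The point turns with the lid (axes equal the case's when shut).
- lid_bar (a point): Middle of the round steel bar handle on the lid: 10 mm thick, 100 mm long along the case's y, centre line 34 mm above the lid's top. Lid shut: 102 mm in front of the hinge line and 46 mm above it (117 mm above the bench); it turns with the lid about that line. Gripped from above across the bar (along the case's x), it can turn between the fingers as the lid swings.
- lid_stay: Brass folding lid stay, flat, loose, 147 x 14 x 13 mm, lying beside the case on its -y side. Leave alone.
- small_driver: Small screwdriver with brown handle, 134 mm long, 23 mm high, loose, lying beside the case on its +y side. Leave alone.
- wax_tin: Round flat wax tin, 66 mm across, 24 mm high, loose, to the left. Leave alone.
- cork_block: Cork block 45 x 75 x 26 mm, loose, to the left. Leave alone.
- tape_measure: Tape measure 36 x 80 x 65 mm, loose, to the left. Leave alone.
- masking_tape: Roll of masking tape, 104 mm across, 25 mm high, loose, near the bench's front edge. Leave alone.

How it is judged:
On the way:
1. the locking knob is pulled out while the lid is still shut (value of joint plunger above 0.013 m and value of joint lid below 0.05 rad), for 0.2 s.
At the end, for the whole second after the job is handed in: The lid stands still at 60 degrees, within 5 degrees either way (0.96 to 1.134 rad, slower than 0.05 rad/s), carried by the gripper's fingers (more than 1 N), with the locking knob still out (more than 13 of its 16 mm) (value of joint lid between 0.96 and 1.134 rad and velocity of joint lid between -0.05 and 0.05 rad/s and contact force between the fingers and lid above 1 N and value of joint plunger above 0.013 m); the arm keeps its last pose, push and grip.
It fails at once if a loose bystander is moved by more than 3 cm (distance of any of lid_stay, small_driver, wax_tin, cork_block, tape_measure, masking_tape from where it was at the start of the episode above 0.03 m).
It also fails if it takes over 45 s, if anything falls off the work surface, if the arm or the gripper's body presses on something with over 40 N, if the wrist force passes 120 N, or if a joint passes its speed limit or range.

### The arm

A 6-joint arm with a two-finger parallel gripper is mounted at the origin on a cart in front of the work surface, level with it; the furniture and walls round the work are solid. World frame = base frame: x ahead of the robot, y to its left, z up, the work surface at z = 0. Lengths are in m, angles in rad, forces in N, time in s.
With the tool pointing down it reaches from about 0.25 to 0.8 m from the base axis. Payload 3.9 kg.
Tool frame: the origin (TCP) lies at the very end of the fingers, on their centre line; the grasp point (between the pads) lies 19 mm behind it (env.grip_depth is the distance from the TCP to the grasp point, in m); z points along the fingers, y is the line along which they close (so a half turn about z gives the same grasp; the last joint's range is limited). The gripper opens to 85 mm and grips with 20 to 120 N. Pads are 22 mm wide; open, the fingers measure 114 mm over their backs; the gripper's body (76 mm by 85 mm) begins 54 mm behind the grasp point. The pads swing forward as they close: fully open they stand 13 mm farther back than shut.
Start: joints at [1.273, 0.26, -0.138, 1.173, 0, 1.571], TCP at [0.154, 0.502, 0.231] pointing down, gripper open.
Joint ranges: [-2.78, 2.78], [-0.83, 1.72], [-1.28, 1.37], [-1.9, 2.12], [-1.57, 1.48], [-3.14, 3.14]. Speed limits (rad/s): [2.57, 2.57, 3.14, 3.14, 3.14, 3.14].

### API

Orientations are given as [roll, pitch, yaw] about the fixed x, y, z axes, in that order (R = Rz(yaw) Ry(pitch) Rx(roll)).
In Python, from bench import env gives the robot as it stands.
- The arm moves only by the shell command python3 -m crank 'ROWS' [FORCE]. ROWS is JSON, a list of rows, each a list of 3 entries, a list of its own where there are three numbers: the shift along the tool's x, y, z in m, then the turn, a rotation vector about the tool's x, y, z in rad, then the finger opening in m, from 0 to 0.0854. In form: [[[x, y, z], [ax, ay, az], hand], ...]. A call has 1 to 5 rows; each row is the pose to reach, as a shift and turn from the pose commanded when the call began, along the tool's axes at that moment; what a row does not reach only later rows make up. A row lasts 1/8 s, in which the tool goes at most 62.5 mm and 10.7 degrees, less where a joint would pass 70% of its speed; a pose out of reach is approached as far as the arm can. A call with a gripper value outside its range is refused whole. The fingers move at their own pace and stop on an object; FORCE is the grip in N (left out, the last holds). Time passes only in rows, so rows that repeat a pose let the fingers close. It gives the time, the measured TCP pose, the force, the opening and the grip force at its end, in the units of the state.
- env.sense(): the state, without advancing time (a new reading comes with each control period).
- env.capture(name): name is "scene" or "top" or "wrist"; returns a dict with "pixels" (384x512x3 uint8, red, green, blue), "fx", "fy", "cx", "cy" (pixels), "R" (3x3) and "t" (3): a world point X has camera coordinates R X + t; the wrist camera has in their place "mount" (4x4, takes a point from camera to tool coordinates, whose origin is the TCP and whose axes are the flange's). Camera axes: x right, y down, z forward; pixel columns grow to the right and rows downward; lengths in m; the calibration is good to about 2 mm. A picture is of the moment at which its call begins: read the wrist's pose just before it. There is no depth.
- env.hand_in(): hands the job in; it is judged then, once.
The state is a dict: "time": time; "joint_positions": joint angles; "qvel": joint speeds; "joint_efforts": joint torques, N m; "position": TCP position; "ee_rot": TCP orientation; "contact_force": force on the tool from outside, world axes, zero at the start; "moment": the same for the moment, N m; "gripper_width": finger opening in m; "finger_force": force on a finger pad.
Only numpy, scipy, OpenCV 4.12 (cv2) and the standard library are available. Lean on these libraries where they do the work, as an engineer would, in place of code of your own. Each camera call takes 0.05 s, during which the arm holds its last target. There are 200 camera calls.

## Working session

There is one attempt and no reset: what is moved stays moved. The work goes in short steps, Python scripts to look and compute and a shell command to move; the robot and the scene stay as the last step left them, time stands still between calls to the robot, and variables do not carry over. Pictures are saved under pics/ and viewed, at most 10 in all, crops included, and the job is handed in when it is done.

```bash
mkdir -p pics; cat > h.py <<'E'
import numpy as np, cv2
from bench import env
from scipy.spatial.transform import Rotation as Ro
def snap(n,f):
    c=env.capture(n); cv2.imwrite('pics/'+f,np.ascontiguousarray(c['pixels'][:,:,::-1])); np.savez('pics/'+f+'.npz',**{k:np.array(v) for k,v in c.items()}); return c
def ray(c,u,v):
    d=np.array([(u-c['cx'])/c['fx'],(v-c['cy'])/c['fy'],1]); R=np.array(c['R']);t=np.array(c['t'])
    return -R.T@t, R.T@d
def plane(c,u,v,z):
    o,d=ray(c,u,v); return o+d*(z-o[2])/d[2]
def tri(rs):
    A=0;b=0
    for o,d in rs:
        d=d/np.linalg.norm(d);P=np.eye(3)-np.outer(d,d);A=A+P;b=b+P@o
    X=np.linalg.solve(A,b); return X,[np.linalg.norm(np.cross(X-o,d/np.linalg.norm(d))) for o,d in rs]
E
python3 - <<'E'
from h import *
a=snap('scene','s0.png');b=snap('top','t0.png')
print(env.sense())
for c in(a,b): print(-np.array(c['R']).T@c['t'],c['fx'])
E
```

```text
{'time': 0.1, 'joint_positions': array([ 1.27296139e+00,  2.60613827e-01, -1.39222555e-01,  1.17270585e+00,
       -8.99089891e-06,  1.57081269e+00]), 'qvel': array([ 8.04050988e-04,  3.38473788e-04,  4.12273661e-03, -6.48117476e-05,
       -1.36355711e-03,  1.96712347e-04]), 'joint_efforts': array([-6.80231333e-04, -4.06507695e+01,  2.54527634e+01,  1.00946752e-02,
       -7.88948000e-05, -1.05847798e-05]), 'position': array([0.153887  , 0.50130695, 0.23055712]), 'ee_rot': array([-3.13984675e+00,  9.01945429e-06,  2.84374137e+00]), 'contact_force': array([-0.63846873,  0.59104175, -0.17344508]), 'moment': array([-0.02714631, -0.05809447, -0.05109409]), 'finger_force': 0.0, 'gripper_width': 0.08544689229100802}
[-0.06052022 -0.14525112  0.6004279 ] 364.0428254339923
[0.32249368 0.32358336 1.07297492] 395.4056467935213
```

View pics/s0.png

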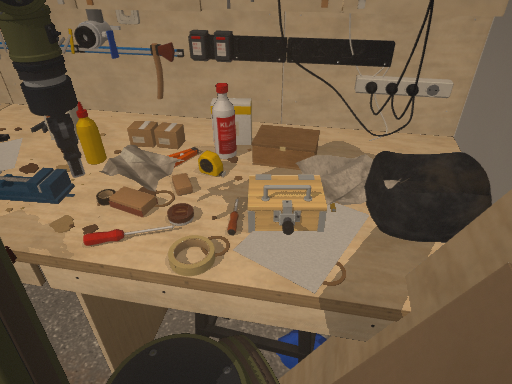

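View pics/t0.png

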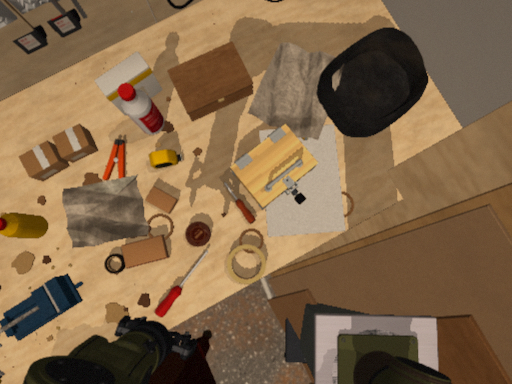

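The case is at about (287,203) in the scene view and (273,167) in the top view. Its knob is at (288,226) and (299,197), its bar at (287,190) and (290,163). I'll enlarge both crops.

```bash
python3 - <<'E'
import cv2,numpy as np
a=cv2.imread('pics/s0.png')[165:245,235:340];b=cv2.imread('pics/t0.png')[115:215,220:330]
f=lambda i:cv2.resize(i,None,fx=5,fy=5,interpolation=cv2.INTER_CUBIC)
cv2.imwrite('pics/sc.png',f(a));cv2.imwrite('pics/tc.png',f(b))
E
```

```text
(no output)
```

View pics/sc.png

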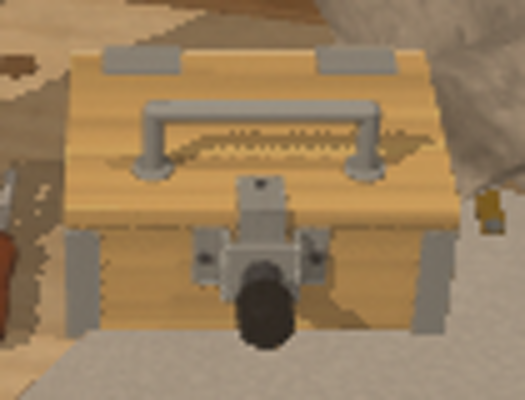

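View pics/tc.png

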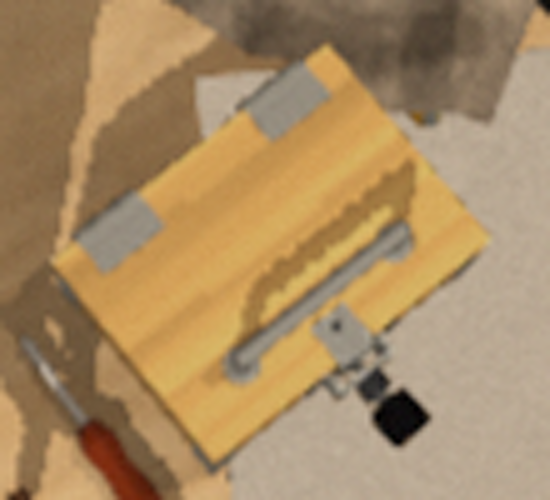

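The crops show the bar's ends, the four lid corners and the knob clearly. Next I triangulate them.

```bash
python3 - <<'E'
from h import *
S=dict(np.load('pics/s0.png.npz'));T=dict(np.load('pics/t0.png.npz'))
s=lambda u,v:ray(S,u/5-.4+235,v/5-.4+165)
t=lambda u,v:ray(T,u/5-.4+220,v/5-.4+115)
P={'barL':(s(149,109),t(238,354)),'barR':(s(375,109),t(400,234)),'knob':(s(265,305),t(401,416)),
'FL':(s(65,225),t(213,463)),'FR':(s(460,225),t(488,240)),'BL':(s(70,53),t(53,262)),'BR':(s(430,50),t(330,45))}
X={}
for k,r in P.items():
    X[k],e=tri(r); print(k,X[k].round(4),np.round(e,4))
for a,b in(('barR','barL'),('FR','FL'),('BR','BL'),('FL','BL'),('FR','BR')):
    d=X[b]-X[a]; print(a,b,np.linalg.norm(d).round(4),np.degrees(np.arctan2(d[1],d[0])).round(2))
print('lidc',np.mean([X[k] for k in('FL','FR','BL','BR')],0),'bar',(X['barL']+X['barR'])/2)
# knob black mask centroids
for c,z in((S,.054),(T,.054)):
    p=c['pixels']; m=(p.max(2)<60).astype(np.uint8)
    n,l,st,ce=cv2.connectedComponentsWithStats(m)
    for i in range(1,n):
        x=plane(c,*ce[i],z)
        if np.linalg.norm(x[:2]-X['knob'][:2])<.05 and st[i,4]>20: print(ce[i],st[i],x)
E
```

```text
barL [0.4701 0.2949 0.118 ] [0. 0.]
barR [0.5327 0.2149 0.1206] [0.002 0.002]
knob [0.4484 0.2087 0.0619] [0.0001 0.0001]
FL [0.421  0.3048 0.0741] [0.0005 0.0005]
FR [0.5393 0.166  0.0745] [0. 0.]
BL [0.5201 0.3892 0.084 ] [0.0004 0.0004]
BR [0.6383 0.2486 0.0862] [0.0013 0.0013]
barR barL 0.1015 128.05
FR FL 0.1824 130.44
BR BL 0.1837 130.05
FL BL 0.1306 40.45
FR BR 0.1295 39.86
lidc [0.529701   0.27715263 0.07971162] bar [0.50136803 0.25490458 0.11930087]
[287.65853659 227.24390244] [283 221  11  14 123] [0.45143081 0.2104472  0.054     ]
[299.51428571 197.97142857] [295 193  11  11  70] [0.44899272 0.20842208 0.054     ]
```

```bash
python3 -m crank '[[[-0.05,-0.027,0],[0,0,-0.17],0.085],[[-0.10,-0.053,0],[0,0,-0.34],0.085],[[-0.15,-0.08,0],[0,0,-0.51],0.085],[[-0.20,-0.107,0],[0,0,-0.68],0.085],[[-0.25,-0.133,0],[0,0,-0.85],0.085]]'; python3 -c "
from h import *
print(env.sense()['joint_positions'].round(3))"
```

```text
time: 0.72
position: [0.3487, 0.3067, 0.231]
ee_rot: [-3.142, -0.0, -2.612]
contact_force: [0.3, -0.3, -0.4]
gripper_width: 0.0849
finger_force: 0.0
[ 0.721  0.157 -0.274  1.14   0.     0.192]
```

```bash
python3 -m crank '[[[-0.01,-0.045,0],[0,0,-0.075],0.085],[[-0.02,-0.09,0.02],[0,0,-0.151],0.085],[[-0.0295,-0.129,0.05],[0,0,-0.151],0.085],[[-0.0295,-0.129,0.07],[0,0,-0.151],0.085],[[-0.0295,-0.129,0.07],[0,0,-0.151],0.085]]'; python3 - <<'E'
from h import *
s=env.sense();print(s['position'],s['ee_rot'])
c=snap('wrist','w1.png');print(np.array(c['mount']).round(3),c['fx'],c['cx'],c['cy'])
np.savez('pics/w1s.npz',p=s['position'],e=s['ee_rot'])
R=Ro.from_euler('xyz',s['ee_rot']);cc=np.array([.5296,.278])
ax=np.array([np.cos(.703),np.sin(.703)]);
M=np.linalg.inv(np.array(c['mount']))
for off,z in((-106.5,54),(-37,117)):
    W=np.r_[cc+ax*off/1000,z/1000]; q=(M@np.r_[R.inv().apply(W-s['position']),1])[:3]
    print(c['fx']*q[0]/q[2]+c['cx'],c['fy']*q[1]/q[2]+c['cy'])
E
```

```text
time: 1.35
position: [0.4365, 0.21, 0.1595]
ee_rot: [3.14, -0.005, -2.468]
contact_force: [-0.4, 1.0, 0.6]
gripper_width: 0.085
finger_force: 0.0
[0.43652832 0.21000013 0.15949782] [ 3.14042781 -0.00466669 -2.46793952]
[[-0.    -0.951 -0.308  0.08 ]
 [ 1.    -0.     0.001 -0.   ]
 [-0.001 -0.308  0.951 -0.144]
 [ 0.     0.     0.     1.   ]] 266.1864009213812 257.1999924787883 193.4111998386819
249.23071961891918 201.6421984052781
250.4150452978965 303.7502861111952
```

View pics/w1.png

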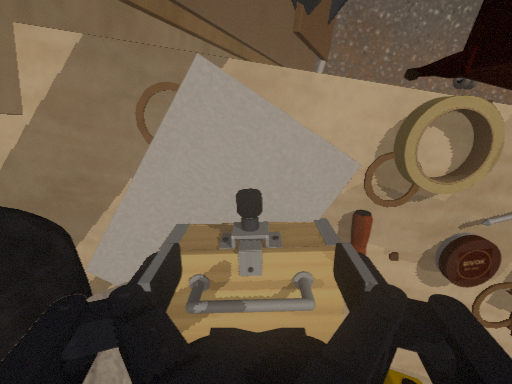

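Knob at (249,202) and bar centre at (252,305) match the predicted pixels to within 2 px, so the localisation is confirmed. I check how well the arm has settled.

```bash
cat >> h.py <<'E'
def go(W,yaw,roll=np.pi,pitch=0):
    s=env.sense();R=Ro.from_euler('xyz',s['ee_rot']);T=Ro.from_euler('xyz',[roll,pitch,yaw])
    print('pos',s['position'].round(4),'rot',s['ee_rot'].round(3),'t',s['time'])
    print('shift',R.inv().apply(np.array(W)-s['position']).round(4),'turn',(R.inv()*T).as_rotvec().round(3))
C=np.array([.5296,.278]);AX=np.array([np.cos(.703),np.sin(.703)])
E
python3 -c "
from h import *
go(np.r_[C-AX*.1085,.036],.703-np.pi)"
```

```text
pos [0.4372 0.2108 0.1607] rot [ 3.141e+00 -2.000e-03 -2.467e+00] t 1.4
shift [-0.0059 -0.0084  0.1247] turn [ 0.001 -0.002 -0.028]
```

```bash
python3 -m crank '[[[-0.006,-0.0085,0.02],[0,0,-0.028],0.085],[[-0.006,-0.0085,0.05],[0,0,-0.028],0.085],[[-0.006,-0.0085,0.07],[0,0,-0.028],0.085],[[-0.006,-0.0085,0.07],[0,0,-0.028],0.085]]';python3 -c "
from h import *
go(np.r_[C-AX*.1085,.036],.703-np.pi)"
```

```text
time: 1.9
position: [0.447, 0.2086, 0.0911]
ee_rot: [3.141, -0.002, -2.438]
contact_force: [0.8, -0.1, -0.6]
gripper_width: 0.0849
finger_force: 0.0
pos [0.447  0.2086 0.0911] rot [ 3.141e+00 -2.000e-03 -2.438e+00] t 1.9
shift [ 0.0006 -0.0005  0.0551] turn [ 0.    -0.002  0.001]
```

Aligned. Next I descend, close on the knob and settle.

```bash
python3 -m crank '[[[0.0005,-0.0005,0.025],[0,0,0],0.085],[[0.0005,-0.0005,0.055],[0,0,0],0.085],[[0.0005,-0.0005,0.055],[0,0,0],0.085],[[0.0005,-0.0005,0.055],[0,0,0],0.02],[[0.0005,-0.0005,0.055],[0,0,0],0.02]]' 60 && python3 -m crank '[[[0,0,0],[0,0,0],0.015],[[0,0,0],[0,0,0],0.015],[[0,0,0],[0,0,0],0.015]]' 60
```

```text
time: 2.52
position: [0.4493, 0.2084, 0.0379]
ee_rot: [-3.141, 0.003, -2.439]
contact_force: [-0.5, -0.2, -0.3]
gripper_width: 0.0508
finger_force: 0.0
time: 2.9
position: [0.4481, 0.2087, 0.0375]
ee_rot: [3.14, 0.002, -2.438]
contact_force: [-2.6, 1.5, 7.1]
gripper_width: 0.0239
finger_force: 58.6
```

```bash
python3 -m crank '[[[0.005,0,0],[0,0,0],0.015],[[0.01,0,0],[0,0,0],0.015],[[0.015,0,0],[0,0,0],0.015],[[0.018,0,0],[0,0,0],0.015],[[0.018,0,0],[0,0,0],0.015]]' && python3 -m crank '[[[0.001,0,0],[0,0,0],0.015],[[0.001,0,0],[0,0,0],0.015],[[0.001,0,0],[0,0,0],0.015]]'; python3 -c "
from h import *
print((env.sense()['position'][:2]-[0.4481,.2087])@AX)"
```

```text
time: 3.52
position: [0.4366, 0.1989, 0.0375]
ee_rot: [3.14, 0.007, -2.438]
contact_force: [2.4, 6.8, 0.7]
gripper_width: 0.0237
finger_force: 59.5
time: 3.9
position: [0.4366, 0.1989, 0.0375]
ee_rot: [3.139, 0.009, -2.438]
contact_force: [2.8, 8.5, -2.3]
gripper_width: 0.0236
finger_force: 59.3
-0.015154897218207522
```

```bash
python3 -m crank '[[[0.004,0,0],[0,0,0],0.015],[[0.004,0,0],[0,0,0],0.015],[[0.004,0,0],[0,0,0],0.015]]'; python3 -c "
from h import *
print((env.sense()['position'][:2]-[0.4481,.2087])@AX)"
```

```text
time: 4.28
position: [0.4366, 0.1989, 0.0376]
ee_rot: [3.139, 0.016, -2.437]
contact_force: [8.5, 14.8, -11.5]
gripper_width: 0.0239
finger_force: 60.4
-0.015136501007926566
```

The knob is against its stop: force rises with no further travel. Now I relax, release and rise.

```bash
python3 -m crank '[[[-0.005,0,0],[0,0,0],0.015],[[-0.005,0,0],[0,0,0],0.085],[[-0.005,0,0],[0,0,0],0.085],[[-0.005,0,0],[0,0,0],0.085],[[-0.005,0,0],[0,0,0],0.085]]' && python3 -m crank '[[[0,0,-0.04],[0,0,0],0.085],[[0,0,-0.09],[0,0,0],0.085],[[0,0,-0.13],[0,0,0],0.085],[[0,0,-0.13],[0,0,0],0.085],[[0,0,-0.13],[0,0,0],0.085]]'; python3 - <<'E'
from h import *
s=env.sense();c=snap('wrist','w2.png')
R=Ro.from_euler('xyz',s['ee_rot']);Mt=np.array(c['mount'])
p=c['pixels'];m=(p.max(2)<62).astype(np.uint8)
M=np.linalg.inv(Mt)
def pj(W):
    q=(M@np.r_[R.inv().apply(W-s['position']),1])[:3];return np.array([c['fx']*q[0]/q[2]+c['cx'],c['fy']*q[1]/q[2]+c['cy']])
for pl in(0,.008,.016):print(pl,pj(np.r_[C-AX*(.1065+pl),.054]))
print('bar',pj(np.r_[C-AX*.037,.117]))
k=pj(np.r_[C-AX*.1215,.054])
n,l,st,ce=cv2.connectedComponentsWithStats(m)
for i in range(1,n):
    if np.linalg.norm(ce[i]-k)<60: print(ce[i],st[i])
W=np.r_[C-AX*.037,.16]
go(W,.703+np.pi/2);go(W,.703-np.pi/2);print(s['joint_positions'].round(2))
E
```

```text
time: 4.9
position: [0.4339, 0.1957, 0.0362]
ee_rot: [-3.142, -0.001, -2.439]
contact_force: [-0.6, -0.1, -0.1]
gripper_width: 0.0847
finger_force: 0.0
time: 5.52
position: [0.4337, 0.1957, 0.1658]
ee_rot: [3.142, -0.001, -2.439]
contact_force: [1.0, -0.1, 0.5]
gripper_width: 0.085
finger_force: 0.0
0 [258.14607555 209.39254022]
0.008 [258.1520074  202.06826619]
0.016 [258.15804768 194.61012747]
bar [258.39755153 308.77829207]
[257.55592105 196.13322368] [246 183  24  28 608]
[254.07407407 227.51851852] [250 222  15  14  54]
[254. 228.] [254 228   1   1   1]
[265. 233.] [265 233   1   1   1]
[233.35714286 244.21428571] [231 243   5   4  14]
[281.25 244.  ] [280 243   4   3   8]
pos [0.4332 0.1955 0.1651] rot [ 3.141e+00 -2.000e-03 -2.439e+00] t 5.575
shift [-0.0899  0.0006  0.0049] turn [-1.000e-03 -2.000e-03  1.571e+00]
pos [0.4332 0.1955 0.1651] rot [ 3.141e+00 -2.000e-03 -2.439e+00] t 5.575
shift [-0.0899  0.0006  0.0049] turn [ 2.000e-03 -1.000e-03 -1.571e+00]
[ 0.42  0.22 -0.37  0.98 -0.   -0.28]
```

View pics/w2.png

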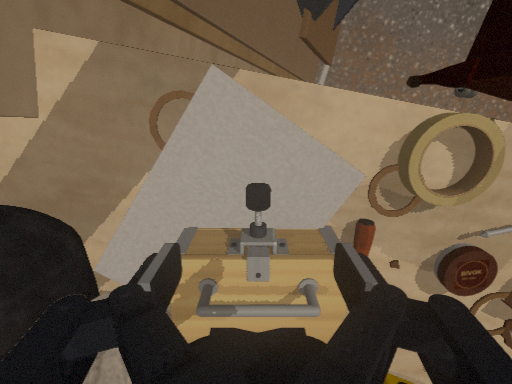

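The knob at (258,196) is on the 16 mm prediction of row 194.6, so it is out, with the pin visible behind it. The bar is at (259,311). Next I go over the bar, turning 90°.

```bash
python3 -m crank '[[[-0.02,0,0],[0,0,0.175],0.085],[[-0.04,0,0],[0,0,0.35],0.085],[[-0.06,0,0],[0,0,0.525],0.085],[[-0.075,0,0],[0,0,0.7],0.085],[[-0.0895,0.0005,0],[0,0,0.875],0.085]]' && python3 -m crank '[[[0,0,0],[0,0,0.175],0.085],[[0,0,0],[0,0,0.35],0.085],[[0,0,0],[0,0,0.525],0.085],[[0,0,0],[0,0,0.696],0.085],[[0,0,0],[0,0,0.696],0.085]]'; python3 - <<'E'
from h import *
go(np.r_[C-AX*.037,.100],.703+np.pi/2)
E
```

```text
time: 6.2
position: [0.5014, 0.254, 0.1641]
ee_rot: [-3.139, -0.003, 2.964]
contact_force: [0.3, -0.9, 0.3]
gripper_width: 0.0852
finger_force: 0.0
time: 6.82
position: [0.5011, 0.2537, 0.1645]
ee_rot: [-3.138, -0.001, 2.275]
contact_force: [-0.7, -0.1, -0.2]
gripper_width: 0.0848
finger_force: 0.0
pos [0.5011 0.2537 0.1645] rot [-3.138e+00 -1.000e-03  2.275e+00] t 6.825
shift [0.     0.0007 0.0645] turn [-0.003 -0.001  0.002]
```

```bash
python3 -m crank '[[[0,0.0005,0.03],[0,0,0],0.085],[[0,0.0005,0.063],[0,0,0],0.085],[[0,0.0005,0.063],[0,0,0],0.085],[[0,0.0005,0.063],[0,0,0],0.0],[[0,0.0005,0.063],[0,0,0],0.0]]' 50 && python3 -m crank '[[[0,0,0],[0,0,0],0],[[0,0,0],[0,0,0],0],[[0,0,0],[0,0,0],0],[[0,0,0],[0,0,0],0]]' 50
python3 - <<'E'
from h import *
s=env.sense();r=np.hypot(.102,.046);a0=np.arctan2(.046,.102)
print((s['position'][:2]-C)@AX)
# tool y=+case x, z=down ; shift from shut for lid angle
for d in range(0,61,5):
    a=a0+np.radians(d);print(d,round(.102-r*np.cos(a),4),round(-(r*np.sin(a)-.046),4))
E
```

```text
time: 7.45
position: [0.5036, 0.2551, 0.1047]
ee_rot: [3.139, 0.001, 2.274]
contact_force: [-0.0, 0.6, -0.0]
gripper_width: 0.0512
finger_force: 0.0
time: 7.95
position: [0.5031, 0.255, 0.1038]
ee_rot: [3.14, 0.0, 2.274]
contact_force: [1.5, 1.1, 1.8]
gripper_width: 0.008
finger_force: 48.8
-0.0350994192201375
0 0.0 -0.0
5 0.0044 -0.0087
10 0.0095 -0.017
15 0.0154 -0.0248
20 0.0219 -0.0321
25 0.029 -0.0388
30 0.0367 -0.0448
35 0.0448 -0.0502
40 0.0534 -0.0548
45 0.0624 -0.0587
50 0.0717 -0.0617
55 0.0812 -0.0639
60 0.0908 -0.0653
```

```bash
python3 -m crank '[[[0,0.0044,-0.0087],[0,0,0],0],[[0,0.0095,-0.017],[0,0,0],0],[[0,0.0154,-0.0248],[0,0,0],0],[[0,0.0219,-0.0321],[0,0,0],0],[[0,0.0219,-0.0321],[0,0,0],0]]' 50
python3 - <<'E'
from h import *
s=env.sense();d=s['position']-[.5031,.255,.1038];print(d[:2]@AX,d[2])
E
```

```text
time: 8.57
position: [0.5184, 0.268, 0.1357]
ee_rot: [-3.139, 0.0, 2.273]
contact_force: [-3.0, -4.4, -3.2]
gripper_width: 0.0078
finger_force: 48.9
0.020039471042206124 0.031896005800535226
```

```bash
python3 -m crank '[[[0,0.0071,-0.0067],[0,0,0],0],[[0,0.0148,-0.0127],[0,0,0],0],[[0,0.0229,-0.0181],[0,0,0],0],[[0,0.0315,-0.0227],[0,0,0],0],[[0,0.0405,-0.0266],[0,0,0],0]]' 50 && python3 -m crank '[[[0,0.0093,-0.003],[0,0,0],0],[[0,0.0188,-0.0052],[0,0,0],0],[[0,0.0284,-0.0066],[0,0,0],0],[[0,0.0284,-0.0066],[0,0,0],0],[[0,0.0284,-0.0066],[0,0,0],0]]' 50
python3 - <<'E'
from h import *
s=env.sense();d=s['position']-[.5031,.255,.1038];x,z=d[:2]@AX,d[2];print(x,z)
print(np.degrees(np.arctan2(.046+z,.102-x)-np.arctan2(.046,.102)), np.hypot(.046+z,.102-x))
snap('scene','s2.png');i=cv2.imread('pics/s2.png')[100:250,200:370];cv2.imwrite('pics/s2c.png',cv2.resize(i,None,fx=4,fy=4,interpolation=cv2.INTER_CUBIC))
E
```

```text
time: 9.2
position: [0.5474, 0.2926, 0.1645]
ee_rot: [-3.136, 0.0, 2.273]
contact_force: [-9.4, -8.7, 14.0]
gripper_width: 0.0076
finger_force: 48.9
time: 9.82
position: [0.5723, 0.3136, 0.1715]
ee_rot: [3.138, 0.0, 2.273]
contact_force: [-3.1, -3.4, 7.9]
gripper_width: 0.0076
finger_force: 51.6
0.09069665049754994 0.06774003926589459
60.05020718891824 0.11430031601960591
```

View pics/s2c.png

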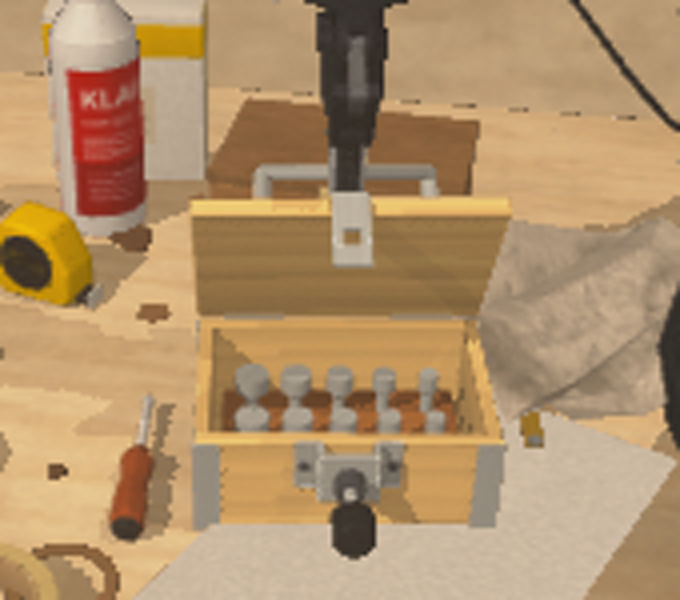

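The lid is open at about 60°, the gripper is on the bar at (286,143), and the knob is out. I check the angle from the bar's image and confirm the lid is still.

```bash
python3 -m crank '[[[0,0,0],[0,0,0],0],[[0,0,0],[0,0,0],0],[[0,0,0],[0,0,0],0],[[0,0,0],[0,0,0],0]]' 50
python3 - <<'E'
from h import *
c=dict(np.load('pics/s2.png.npz'));R=c['R'];t=c['t']
def pj(x,y,z):
    W=np.r_[C+AX*x+np.array([-AX[1],AX[0]])*y,z];q=R@W+t;return ((np.array([c['fx']*q[0]/q[2]+c['cx'],c['fy']*q[1]/q[2]+c['cy']])-[200,100])*4).round(0)
for d in(54,57,60,63,66):
    a=np.radians(d);f=lambda u,w:(.065-u*np.cos(a)+w*np.sin(a),.071+u*np.sin(a)+w*np.cos(a))
    o=[]
    for u,w,y in((.102,.046,.045),(.102,.046,-.045),(.132,.012,.092),(.132,0,.092),(.132,0,-.092)):
        x,z=f(u,w);o.append(pj(x,y,z))
    print(d,*o)
s=env.sense();print(s['position'],abs(s['qvel']).max())
E
```

```text
time: 10.38
position: [0.5722, 0.3135, 0.1716]
ee_rot: [3.138, 0.0, 2.273]
contact_force: [-3.8, -3.3, 8.0]
gripper_width: 0.0075
finger_force: 51.6
54 [268. 186.] [420. 186.] [187. 218.] [186. 237.] [512. 237.]
57 [268. 180.] [419. 179.] [187. 207.] [186. 226.] [512. 226.]
60 [268. 174.] [418. 174.] [187. 197.] [187. 215.] [511. 215.]
63 [268. 169.] [417. 168.] [187. 187.] [187. 205.] [510. 205.]
66 [268. 164.] [416. 164.] [188. 178.] [187. 195.] [509. 195.]
[0.57220782 0.31353802 0.17156117] 0.0035398038350960585
```

```bash
python3 -c "
from bench import env
print(env.hand_in())"
```

```text
the job is handed in; nothing more can be done
None
```

The locking knob is fully out and the gripper is holding the lid still by its bar at about 60° (59–61° measured from the camera); the job was handed in at about 10.4 s, with no verdict returned.

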